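# Gauge the moulded rods and rack them all alike

### The arm

A 6-joint arm with a two-finger parallel gripper is mounted at the origin on a cart in front of the work surface, level with it; the furniture and walls round the work are solid. World frame = base frame: x ahead of the robot, y to its left, z up, the work surface at z = 0. Lengths are in m, angles in rad, forces in N, time in s.
With the tool pointing down it reaches from about 0.3 to 0.775 m from the base axis. Payload 14.6 kg.
Tool frame: the origin (TCP) lies midway between the tips of the shut fingers; the grasp point (between the pads) lies 19 mm behind it (hold_point_z is the distance from the TCP to the grasp point, in m); x points along the fingers, y is the direction in which the jaws open and shut, and the axes are right-handed (so a half turn about x gives the same grasp; the last joint's range is limited). The gripper opens to 94 mm and grips with 3 to 60 N. Pads are 16 mm wide; open, the fingers measure 119 mm over their backs; the gripper's body (75 mm by 177 mm) begins 78 mm behind the grasp point.
Start: joints at [-1.315, 0.3, 1.521, -0, 1.321, -0.067], TCP at [0.174, -0.522, 0.205] pointing down, gripper open.
Joint ranges: [-3.03, 3.03], [-0.79, 2.21], [0.23, 2.52], [-1.04, 4.18], [0, 3.07], [-2.55, 2.55]. Speed limits (rad/s): [2.22, 2.22, 2.57, 3.14, 3.14, 3.14].

### API

Orientations are given as a rotation vector (axis times angle).
In Python, from plant import * gives the robot as it stands.
- The arm moves only by the shell command python3 -m jog 'ROWS'. ROWS is a JSON object of lists of equal length, an entry for each row: "offset": the shift along the tool's x, y, z in m, a list of three; "dr": the turn, a rotation vector about the tool's x, y, z in degrees, a list of three; "claw": the finger opening in m, from 0 to 0.094. In form: {"offset": [[dx, dy, dz], ...], "dr": [[ax, ay, az], ...], "claw": [claw, ...]}. A call has 1 to 5 rows; each row is the pose to reach, as a shift and turn from the pose commanded when the call began, along the tool's axes at that moment; what a row does not reach only later rows make up. A row lasts 1/12 s, in which the tool goes at most 41.7 mm and 7.16 degrees, less where a joint would pass 70% of its speed; a pose out of reach is approached as far as the arm can. A call with a gripper value outside its range is refused whole. The fingers move at their own pace and stop on an object; the grip force is fixed at half the most. Time passes only in rows, so rows that repeat a pose let the fingers close. It gives the time, the measured TCP pose, the force and the opening at its end, in the units of the state.
- state(): the state, without advancing time (a new reading comes with each control period).
- camera(name): name is "scene" or "side" or "wrist"; returns (picture, depth): 420x560x3 uint8, blue, green, red; 420x560 float32, m along the optical axis (not along the pixel's ray), 0 where there is no reading.
- camera_info(name): a dict with "K" (3x3 intrinsics, pixels), "R" (3x3) and "t" (3): a world point X has camera coordinates R X + t; the wrist camera has in their place "T_tool_cam" (4x4, takes a point from camera to tool coordinates, whose origin is the TCP and whose axes are the tool frame's). Camera axes: x right, y down, z forward; pixel columns grow to the right and rows downward; lengths in m; the calibration is good to about 2 mm. A picture is of the moment at which its call begins: read the wrist's pose just before it. camera_info takes no time and is no camera call.
- hand_in(): hands the job in, once; it reports no verdict.
Trained networks look in the newest picture that a camera, given by its name, has taken for a name from the list of things; names that differ only in an ending like _2 or _b are one class to them, and where a whole thing is asked for, a point or a joint stands for the part that bears it (a point fixed in the world has none). Each returns a list of dicts, best first, with "score" (0 to 1); they miss things now and then, are a little off and sometimes report something else, mostly with a low value. They report only what shows in the picture. A call takes as long as a camera call.
- spot_in(camera, target): "xy" ([column, row] in pixels, amid what is visible of it).
The state is a dict: "t": time; "q": joint angles; "dq": joint speeds; "tau": joint torques, N m; "ee_pos": TCP position; "orientation": TCP orientation; "ft_force": force on the tool from outside, world axes, zero at the start; "wrist_torque": the same for the moment, N m; "opening": finger opening in m.
Only numpy, scipy, OpenCV 4.12 (cv2) and the standard library are available. Lean on these libraries where they do the work, as an engineer would, in place of code of your own. Each camera call takes 0.05 s, during which the arm holds its last target. There are 200 camera calls.

### The job

Lift the two white rods out of the sloping mould, one at a time. Push an end of each gently to its stop in the mouth of the steel bore gauge to feel which end is chamfered (a chamfered end goes in about a centimetre farther than a square one), then lay that rod in an empty pair of notches of the rack with its chamfered end towards the rack's stop plate, before fetching the next. Leave the rod already racked and the things standing about where they are.

Things in the scene. Friction and masses are not known exactly. Their poses are not given: they have to be found in the camera images.
- rod_1: white plastic rod, 140 mm long, 20 mm thick, 80 g, at first in one of the mould's two cavities. Origin at its middle, x axis along its length. One end is square; the other is chamfered, narrowing over its last 16 mm from 20 to 6 mm. Which end (+x or -x) is chamfered differs from rod to rod and is not told by name or pose: feel it in the gauge.
- rod_2: white plastic rod, 140 mm long, 20 mm thick, 80 g, at first in one of the mould's two cavities. Origin at its middle, x axis along its length. One end is square; the other is chamfered, narrowing over its last 16 mm from 20 to 6 mm. Which end (+x or -x) is chamfered differs from rod to rod and is not told by name or pose: feel it in the gauge.
- rod_3: the same kind of rod (140 x 20 mm), already lying in the rack's pair of notches farthest from the robot, chamfered end at the stop plate; stays there. Origin at its middle, x along its length.
- mould: fixed open aluminium mould on a sloping stand, 160 x 130 mm. Origin on the bench under its middle, z up; x is level, away from the robot, the way the slope rises (30 degrees). Two cavities run straight up the slope, at y = +40 and -40 mm; a rod in one has its middle 70 mm above the bench, over x = 0. The mould's upper edge is 112 mm high.
- mould_face (a point): point midway between the two rods' middles, on the line of their axes; x points up the slope, z square out of the slope. A rod lies embedded to just above half height, 1 mm play all round; lift it along z. The middle 60 mm (along x) is a pocket right across, 24 mm deep below the rods' axes, open at both sides, for fingers.
- gauge: fixed steel bore gauge, block 48 x 64 mm, 70 mm high, on a 90 x 90 mm foot 10 mm thick with screw heads to 15 mm. Origin on the bench under its middle; its x axis is level and points into the bore, z up.
- bore_mouth (a point): centre of the bore where it opens in the gauge's face towards the robot, 45 mm above the bench; x points level into the bore, z up. The bore is 30 mm wide for 18 mm, then steps to a throat 16 mm wide, 30 mm long. A square end stops on the step, 18 mm in; a chamfered end enters the throat, its tip stopping about 29 mm in.
- rack: fixed aluminium comb rack, 224 mm (x) by 164 mm (y). Origin on the bench under its middle, z up. Rods lie level along its y in three pairs of notches at x = -75, 0 and +75 mm (this one taken by rod_3). The stop plate stands across its +y end, inner face at y = +78 mm, 52 mm high.
- rack_near (a point): where the middle of a rod lying in the empty pair of notches nearest the robot belongs: rod axis 40 mm above the bench, rod along y, stop plate at +y. Notches 26 mm wide, in two combs 10 mm thick at y = -34 and +34 mm; V-shaped at the foot, floor 29 mm and tooth tops 46 mm above the bench; between the combs it is open down to the bench.
- rack_mid (a point): the same for the empty middle pair of notches, 75 mm from the near one.
- rod_1_p (a point): centre of the end face of rod_1 at its own +x, 70 mm from its origin (chamfered or square).
- rod_1_m (a point): centre of the end face of rod_1 at its own -x, 70 mm from its origin (chamfered or square).
- rod_2_p (a point): centre of the end face of rod_2 at its own +x, 70 mm from its origin (chamfered or square).
- rod_2_m (a point): centre of the end face of rod_2 at its own -x, 70 mm from its origin (chamfered or square).
- rod_3_p (a point): centre of the end face of rod_3 at its own +x, 70 mm from its origin (its chamfered end).
- tape_roll: bystander: roll of tape lying flat, 69 mm across, 19 mm high; origin under its centre.
- liner_box: bystander: small white carton, 52 x 88 x 30 mm; origin under its centre.
- beaker: bystander: small clear beaker, 57 mm across, 68 mm high; origin under its centre.
- marker: bystander: marker pen lying on the bench, 128 mm long, 17 mm thick; origin under its centre.
- septa_jar: bystander: round white jar with a screw lid, 45 mm across, 45 mm high; origin under its centre.

How it is judged:
By the outcome, as a careful person would: the job done as asked, in the order asked, and still so for the second after the job is handed in, with the robot touching nothing.
It also fails if it takes over 72 s, if anything falls off the work surface, if the arm or the gripper's body presses on something with over 40 N, if the wrist force passes 120 N, or if a joint passes its speed limit or range.

## Working session

There is one attempt and no reset: what is moved stays moved. The work goes in short steps, Python scripts to look and compute and a shell command to move; the robot and the scene stay as the last step left them, time stands still between calls to the robot, and variables do not carry over. Pictures are saved under pics/ and viewed, about 8 in all and at most 12, crops included, and the job is handed in when it is done.

```bash
mkdir -p pics; ls; python3 - <<'E'
from plant import *
import cv2,numpy as np
s=state();print(s)
ims=[]
for c in("scene","side"):
    p,d=camera(c);cv2.imwrite(f"pics/{c}0.png",p);np.save(f"pics/{c}0.npy",d)
    i=camera_info(c);print(c,i)
    K,R,t=map(np.array,(i["K"],i["R"],i["t"]))
    for n in("rod_1","mould","gauge","rack","rod_3","tape_roll","liner_box","beaker","marker","septa_jar"):
        for r in spot_in(c,n)[:3]:
            u,v=r["xy"];z=d[int(v),int(u)]
            X=R.T@(np.linalg.inv(K)@[u,v,1]*z-t)
            print(c,n,round(r["score"],2),np.round(r["xy"]),X.round(3))
print(camera_info("wrist"))
E
```

```text
pics
{'t': 0.0, 'q': array([-1.31462112e+00,  3.00468048e-01,  1.52154181e+00, -1.91106580e-05,
        1.32068581e+00, -6.66044921e-02]), 'dq': array([-1.81716468e-05,  2.04685602e-04, -3.82985721e-04,  1.56784597e-03,
        1.19971014e-04,  4.35016564e-04]), 'tau': array([ 1.82587155e-03, -5.31803691e+01, -3.52735949e+01,  7.08800275e-02,
        2.44013773e-02, -8.21089202e-05]), 'ee_pos': array([ 0.17439054, -0.52136415,  0.20490461]), 'orientation': array([ 2.04721111,  0.33446066, -2.04746588]), 'ft_force': array([-0.15164892,  0.3161963 , -0.37100727]), 'wrist_torque': array([-0.03973838, -0.00218055,  0.02841801]), 'opening': 0.0939532745247154}
scene {'K': array([[531.32418802,   0.        , 286.24884663],
       [  0.        , 531.32418802, 206.17249046],
       [  0.        ,   0.        ,   1.        ]]), 'R': array([[-0.06808296, -0.99758732, -0.01357354],
       [-0.8443304 ,  0.06486053, -0.53188277],
       [ 0.5314799 , -0.0247516 , -0.84670921]]), 't': array([0.17839224, 0.53858244, 1.37804315])}
scene rod_1 0.64 [262. 202.] [0.644 0.211 0.041]
scene rod_1 0.58 [3
[... 1771 characters left out ...]
350. 279.] [ 0.635 -0.161  0.046]
side beaker 0.51 [238. 221.] [0.492 0.222 0.043]
side marker 0.38 [287. 201.] [0.695 0.266 0.029]
side septa_jar 0.48 [281. 208.] [0.646 0.219 0.043]
{'K': array([[365.82070097,   0.        , 279.65141427],
       [  0.        , 365.82070097, 208.70324448],
       [  0.        ,   0.        ,   1.        ]]), 'T_tool_cam': array([[ 1.62264637e-04, -2.61709303e-01,  9.65146732e-01,
        -1.79345087e-01],
       [ 9.99999606e-01, -7.99461846e-04, -3.84906423e-04,
         4.44073221e-04],
       [ 8.72331580e-04,  9.65146415e-01,  2.61709070e-01,
        -7.50970022e-02],
       [ 0.00000000e+00,  0.00000000e+00,  0.00000000e+00,
         1.00000000e+00]])}
```

```bash
cat > h.py <<'E'
from plant import *
import cv2,numpy as np
from scipy.spatial.transform import Rotation as Rot
def cloud(c,p,d,T=None):
    i=camera_info(c);K=np.array(i["K"]);v,u=np.nonzero(d>0);z=d[v,u]
    P=np.stack([(u-K[0,2])*z/K[0,0],(v-K[1,2])*z/K[1,1],z],1)
    if c=="wrist":
        M=np.array(i["T_tool_cam"]);P=P@M[:3,:3].T+M[:3,3]
        s=T;P=P@Rot.from_rotvec(s["orientation"]).as_matrix().T+s["ee_pos"]
    else: P=(P-np.array(i["t"]))@np.array(i["R"])
    return P,p[v,u]
def hmap(P,C,x0,x1,y0,y1,res):
    """top view: image up = +x, left = +y; colour and height, topmost point wins"""
    m=(P[:,0]>x0)&(P[:,0]<x1)&(P[:,1]>y0)&(P[:,1]<y1)&(P[:,2]<.3);P,C=P[m],C[m]
    o=np.argsort(P[:,2]);P,C=P[o],C[o]
    r=((x1-P[:,0])/res).astype(int);c=((y1-P[:,1])/res).astype(int)
    H=np.zeros((int((x1-x0)/res)+1,int((y1-y0)/res)+1));I=np.zeros(H.shape+(3,),np.uint8)
    H[r,c]=P[:,2];I[r,c]=C;return I,H
E
python3 - <<'E'
from h import *
a=cv2.imread("pics/scene0.png");b=cv2.imread("pics/side0.png")
A=cv2.resize(a[150:300,130:430],(800,400),interpolation=3)
cv2.imwrite("pics/a.png",A)
cv2.imwrite("pics/b.png",cv2.resize(b[160:340,180:420],(800,600),interpolation=3))
for c,p in(("scene",a),("side",b)):
    P,C=cloud(c,p,np.load(f"pics/{c}0.npy"))
    I,H=hmap(P,C,.4,.8,-.3,.5,.002)
    J=cv2.applyColorMap(np.clip(H*2000,0,255).astype(np.uint8),cv2.COLORMAP_JET)
    cv2.imwrite(f"pics/h_{c}.png",cv2.resize(J,(800,400),interpolation=0))
x=np.vstack([cv2.resize(cv2.imread(f"pics/h_{c}.png"),(600,300)) for c in("scene","side")])
cv2.imwrite("pics/hh.png",x)
E
```

```text
(no output)
```

View pics/a.png

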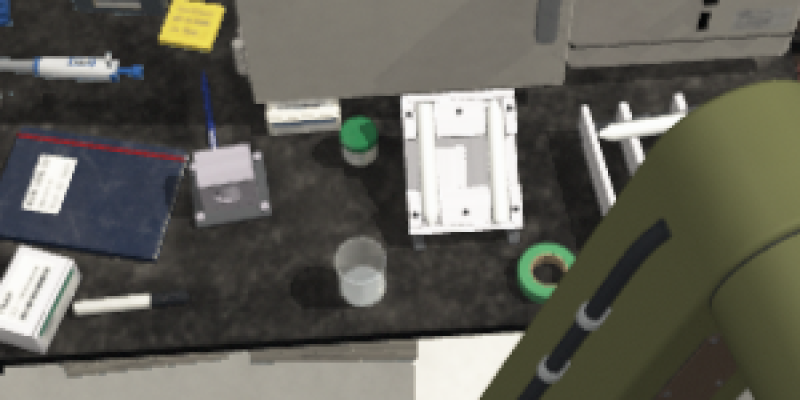

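View pics/b.png

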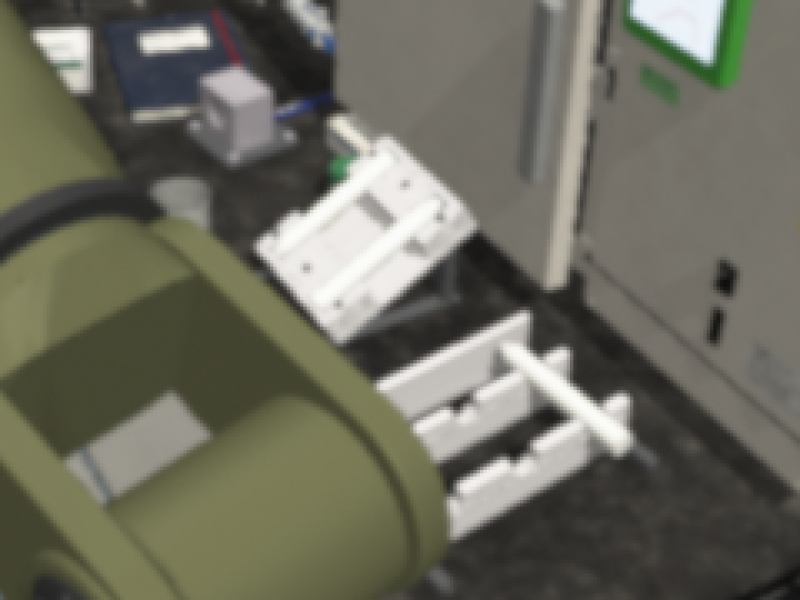

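View pics/hh.png

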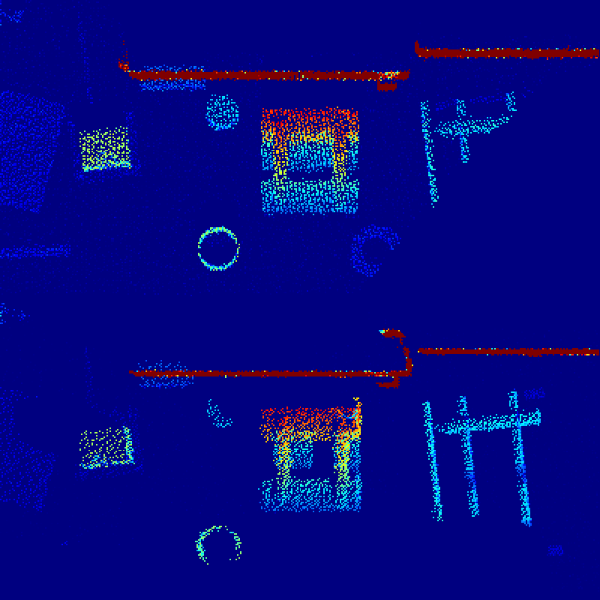

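The scene view shows the mould with its two rods, centred near crop pixel (462,165). The gauge is at (225,180), the beaker at (360,270), the tape at (545,270) and the jar at (358,140). The rack is at (630,140), partly hidden by the arm. The side view shows the rack with rod_3 at (570,395). In the height maps, the rack is yawed about 6° and the cabinet wall is at x≈0.70.

```bash
cat >> h.py <<'E'
def Rt(yaw,pitch=0):
    """tool down, tool z at heading yaw (deg, level), pitch>0: tool z raised (fingers forward)"""
    R0=np.array([[0,0,1],[0,1,0],[-1,0,0]],float)
    return Rot.from_euler("ZY",[yaw,-pitch],degrees=True)*Rot.from_matrix(R0)
def plan(pos,R,n=None,start=None):
    s=state();p=np.array(s["ee_pos"]);Q=Rot.from_rotvec(s["orientation"])
    if start: p,Q=np.array(start[0]),start[1]
    w=(Q.inv()*R).as_rotvec(degrees=True);dp=np.array(pos)-p
    k=n or max(1,int(np.ceil(max(np.linalg.norm(w)/34,np.linalg.norm(dp)/.19))))
    print("dist",np.linalg.norm(dp).round(4),"ang",np.linalg.norm(w).round(2))
    for i in range(k):
        print((Q.inv().apply(dp/k)*1000).round(1),"mm",(w/k).round(2),"deg")
        Q=Q*Rot.from_rotvec(w/k,degrees=True)
    return pos,R
E
python3 - <<'E'
from h import *
s=state();print(Rot.from_rotvec(s["orientation"]).as_matrix().round(2))
a=plan([.50,-.11,.25],Rt(0));print()
plan([.526,.083,.174],Rt(0,30),start=a)
E
```

```text
[[ 0.    0.32 -0.95]
 [-0.   -0.95 -0.32]
 [-1.    0.   -0.  ]]
dist 0.5266 ang 161.5
[ -8.9 -57.4 -87.9] mm [-32.3   0.   -0. ] deg
[  -8.9   -1.6 -104.9] mm [-32.3   0.   -0. ] deg
[ -8.9  54.7 -89.5] mm [-32.3   0.   -0. ] deg
[ -8.9  94.1 -46.4] mm [-32.3   0.   -0. ] deg
[ -8.9 104.4  11. ] mm [-32.3   0.   -0. ] deg

dist 0.209 ang 30.0
[38.  96.5 13. ] mm [  0. -15.   0.] deg
[40.1 96.5  2.7] mm [  0. -15.   0.] deg
```

```bash
python3 - <<'E'
from h import *
a=plan([.55,-.10,.25],Rt(-84));print()
plan([.526,.083,.174],Rt(0,30),start=a)
E
```

```text
dist 0.5663 ang 77.5
[ -14.8  -93.6 -163.3] mm [-25.83  -0.    -0.  ] deg
[ -14.8  -13.1 -187.7] mm [-25.83  -0.    -0.  ] deg
[ -14.9   70.1 -174.7] mm [-25.83  -0.    -0.  ] deg

dist 0.1996 ang 88.25
[ 25.3  -1.6 -61.5] mm [-27.31  -8.13   7.32] deg
[ 18.1  24.9 -59. ] mm [-27.31  -8.13   7.32] deg
[ 15.4  47.8 -43.7] mm [-27.31  -8.13   7.32] deg
```

```bash

python3 -m jog '{"offset":[[-3,-19,-33],[-6,-38,-66],[-9,-57,-99],[-12,-76,-132],[-15,-94,-163]],"dr":[[-5,0,0],[-10,0,0],[-15,0,0],[-20,0,0],[-26,0,0]],"claw":[0.094,0.094,0.094,0.094,0.094]}'

```

```text
t: 1.52
ee_pos: [0.3131, -0.3646, 0.2221]
orientation: [1.763, 0.725, -1.763]
ft_force: [1.4, -1.4, -0.6]
opening: 0.0939
```

Those offsets went in as millimetres when the interface takes metres. The per-row limit clipped the move to the intended direction, so nothing was hit. I'll use metres from here.

```bash

python3 -m jog '{"offset":[[-0.003,-0.003,-0.037],[-0.006,-0.006,-0.075],[-0.009,-0.009,-0.112],[-0.012,-0.012,-0.15],[-0.015,-0.013,-0.188]],"dr":[[-5,0,0],[-10,0,0],[-15,0,0],[-20,0,0],[-26,0,0]],"claw":[0.094,0.094,0.094,0.094,0.094]}'
python3 -m jog '{"offset":[[-0.003,0.014,-0.035],[-0.006,0.028,-0.07],[-0.009,0.042,-0.105],[-0.012,0.056,-0.14],[-0.015,0.07,-0.174]],"dr":[[-5,0,0],[-10,0,0],[-15,0,0],[-20,0,0],[-26,0,0]],"claw":[0.094,0.094,0.094,0.094,0.094]}'
python3 - <<'E'
from h import *
s=state();p,d=camera("wrist");print(s["ee_pos"],s["q"].round(2))
np.savez("pics/w1.npz",p=p,d=d,pos=s["ee_pos"],o=s["orientation"])
P,C=cloud("wrist",p,d,s)
I,H=hmap(P,C,.42,.70,-.24,-.02,.001)
J=cv2.applyColorMap(np.clip(H*4000,0,255).astype(np.uint8),cv2.COLORMAP_JET)
cv2.imwrite("pics/w1.png",np.hstack([cv2.resize(p,(400,300)),cv2.resize(J,(236,300))]))
a=plan([.526,.083,.174],Rt(0,30))
E
```

```text
t: 1.93
ee_pos: [0.4381, -0.2234, 0.2373]
orientation: [1.453, 1.03, -1.452]
ft_force: [0.3, -1.6, 0.3]
opening: 0.094
t: 2.35
ee_pos: [0.5623, -0.0827, 0.2521]
orientation: [1.122, 1.262, -1.122]
ft_force: [1.0, -0.7, 0.4]
opening: 0.0939
[ 0.56232414 -0.08265816  0.25206686] [-0.21  0.31  1.4   0.    1.43 -0.33]
dist 0.1839 ang 86.93
[ 26.1  -6.  -55.1] mm [-26.86  -8.19   7.16] deg
[ 18.8  17.6 -55.6] mm [-26.86  -8.19   7.16] deg
[ 15.1  39.4 -44.4] mm [-26.86  -8.19   7.16] deg
```

View pics/w1.png

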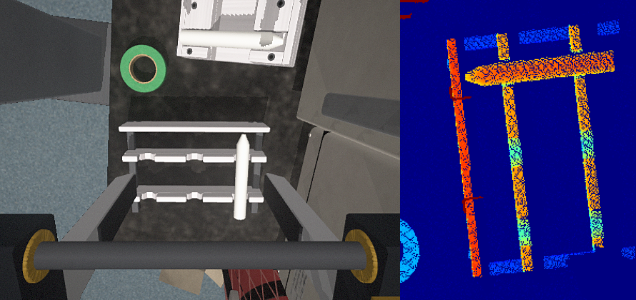

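The wrist picture shows the rack face-on. rod_3 is at (242,175) with its taper towards the stop plate at (195,127), and the middle and near notches are at (195,158) and (150,158). It also shows the mould's right-hand rod at (235,40), with a taper at its up-slope end (275,40). I'll use that to choose the grasp and then confirm it in the gauge.

```bash
python3 - <<'E'
from h import *
from scipy.optimize import minimize
f=np.load("pics/w1.npz");s=dict(ee_pos=f["pos"],orientation=f["o"])
P,C=cloud("wrist",f["p"],f["d"],s)
m=(P[:,0]>.42)&(P[:,0]<.72)&(P[:,1]>-.24)&(P[:,1]<-.03)&(P[:,2]>.02)&(P[:,2]<.07);P=P[m]
T=P[(P[:,2]>.043)&(P[:,2]<.058)]
best=None
for yaw in np.arange(0,12,.25):
    c,si=np.cos(np.radians(yaw)),np.sin(np.radians(yaw))
    v=-si*T[:,0]+c*T[:,1];h,e=np.histogram(v,np.arange(v.min(),v.max(),.002))
    q=(h.astype(float)**2).sum()
    if best is None or q>best[0]:best=(q,yaw,h,e)
_,yaw,h,e=best;print("yaw",yaw)
print([(round(float(a),3),int(b)) for a,b in zip(e,h) if b>10])
c,si=np.cos(np.radians(yaw)),np.sin(np.radians(yaw))
U=c*P[:,0]+si*P[:,1];V=-si*P[:,0]+c*P[:,1]
np.savez("pics/rk.npz",U=U,V=V,Z=P[:,2],yaw=yaw)
tops=e[:-1][h>60];print(tops)
a=plan([.526,.06,.19],Rt(180,-30));print(Rt(180,-30).as_matrix().round(2))
E
```

```text
yaw 6.5
[(-0.292, 20), (-0.29, 27), (-0.288, 27), (-0.286, 21), (-0.284, 24), (-0.282, 26), (-0.28, 24), (-0.278, 25), (-0.276, 27), (-0.274, 20), (-0.272, 29), (-0.27, 24), (-0.268, 28), (-0.266, 28), (-0.264, 114), (-0.262, 195), (-0.26, 207), (-0.258, 205), (-0.256, 249), (-0.254, 126), (-0.252, 25), (-0.25, 28), (-0.248, 26), (-0.246, 29), (-0.244, 23), (-0.242, 32), (-0.24, 23), (-0.238, 26), (-0.236, 28), (-0.234, 27), (-0.232, 27), (-0.23, 30), (-0.228, 27), (-0.226, 28), (-0.224, 27), (-0.222, 31), (-0.22, 25), (-0.218, 26), (-0.216, 29), (-0.214, 28), (-0.212, 28), (-0.21, 30), (-0.208, 26), (-0.206, 28), (-0.204, 29), (-0.202, 30), (-0.2, 28), (-0.198, 30), (-0.196, 140), (-0.194, 256), (-0.192, 251), (-0.19, 250), (-0.188, 292), (-0.186, 139), (-0.184, 30), (-0.182, 31), (-0.18, 34), (-0.178, 30), (-0.176, 26), (-0.174, 30), (-0.172, 32), (-0.17, 34), (-0.168, 34), (-0.166, 26), (-0.164, 28), (-0.162, 22), (-0.16, 18), (-0.158, 16), (-0.148, 81), (-0.146, 345), (-0.144, 396), (-0.142, 400), (-0.14, 590)]
[-0.26398527 -0.26198527 -0.25998527 -0.25798527 -0.25598527 -0.25398527
 -0.19598527 -0.19398527 -0.19198527 -0.18998527 -0.18798527 -0.18598527
 -0.14798527 -0.14598527 -0.14398527 -0.14198527 -0.13998527]
dist 0.157 ang 100.77
[ 20.8  -7.  -47.5] mm [31.65  7.41  8.48] deg
[ 23.1 -33.3 -33.1] mm [31.65  7.41  8.48] deg
[ 19.6 -48.   -7.2] mm [31.65  7.41  8.48] deg
[[ 0.5  -0.   -0.87]
 [-0.   -1.    0.  ]
 [-0.87  0.   -0.5 ]]
```

```bash

python3 -m jog '{"offset":[[0.004,-0.001,-0.01],[0.008,-0.003,-0.019],[0.012,-0.004,-0.029],[0.017,-0.006,-0.038],[0.021,-0.007,-0.048]],"dr":[[6.3,1.5,1.7],[12.7,3,3.4],[19,4.4,5.1],[25.3,5.9,6.8],[31.65,7.41,8.48]],"claw":[0.094,0.094,0.094,0.094,0.094]}'
python3 -m jog '{"offset":[[0.005,-0.007,-0.007],[0.009,-0.013,-0.013],[0.014,-0.02,-0.02],[0.018,-0.027,-0.026],[0.023,-0.033,-0.033]],"dr":[[6.3,1.5,1.7],[12.7,3,3.4],[19,4.4,5.1],[25.3,5.9,6.8],[31.65,7.41,8.48]],"claw":[0.094,0.094,0.094,0.094,0.094]}'
python3 -m jog '{"offset":[[0.004,-0.01,-0.001],[0.008,-0.019,-0.003],[0.012,-0.029,-0.004],[0.016,-0.038,-0.006],[0.02,-0.048,-0.007]],"dr":[[6.3,1.5,1.7],[12.7,3,3.4],[19,4.4,5.1],[25.3,5.9,6.8],[31.65,7.41,8.48]],"claw":[0.094,0.094,0.094,0.094,0.094]}'
python3 - <<'E'
from h import *
f=np.load("pics/rk.npz");U,V,Z=f["U"],f["V"],f["Z"]
m=(V>-.25)&(V<-.2)&(Z>.035);print("rod3 u",np.median(U[m]),(U[m].min()+U[m].max())/2,"top z",np.percentile(Z[m],98))
for v0 in(-.2585,-.1905):
    m=(abs(V-v0)<.003);h,e=np.histogram(U[m],np.arange(.40,.66,.004),weights=(Z[m]>.0435).astype(float));n,_=np.histogram(U[m],e)
    print([(round(float(a),3),int(b),int(c)) for a,b,c in zip(e,h,n) if c and b<.5*c])
s=state();p,d=camera("wrist");print(s["ee_pos"],s["q"].round(2))
np.savez("pics/w2.npz",p=p,d=d,pos=s["ee_pos"],o=s["orientation"])
P,C=cloud("wrist",p,d,s)
Rf=Rot.from_euler("y",-30,degrees=True).as_matrix() # cols: x up slope,y,z normal
Q=(P-[.586,.083,.07])@Rf
I,H=hmap(Q,C,-.1,.1,-.08,.08,.001)
J=cv2.applyColorMap(np.clip((H+.03)*5000,0,255).astype(np.uint8),cv2.COLORMAP_JET)
cv2.imwrite("pics/w2.png",np.hstack([cv2.resize(p,(533,400)),cv2.resize(J,(320,400),interpolation=0)])[:,:800])
np.save("pics/q2.npy",Q)
for r in spot_in("wrist","rod_1")[:4]:print(r)
E
```

```text
t: 2.82
ee_pos: [0.5487, -0.0374, 0.2305]
orientation: [1.701, 0.958, -1.347]
ft_force: [0.9, 0.0, 0.3]
opening: 0.0942
t: 3.23
ee_pos: [0.5365, 0.0087, 0.2102]
orientation: [2.243, 0.535, -1.503]
ft_force: [0.7, -0.1, 0.3]
opening: 0.0941
t: 3.65
ee_pos: [0.5248, 0.0533, 0.1897]
orientation: [2.712, -0.005, -1.575]
ft_force: [0.8, -0.4, 0.5]
opening: 0.094
rod3 u 0.6132051296104254 0.6145214575348312 top z 0.05086067221148323
[(0.452, 0, 18), (0.456, 0, 19), (0.46, 0, 15), (0.464, 0, 17), (0.468, 0, 9), (0.472, 0, 16), (0.528, 0, 13), (0.532, 0, 15), (0.536, 0, 19), (0.54, 0, 13), (0.544, 0, 13), (0.548, 0, 18), (0.6, 4, 11), (0.624, 2, 18)]
[(0.452, 0, 15), (0.456, 0, 26), (0.46, 0, 18), (0.464, 0, 17), (0.468, 0, 14), (0.472, 0, 16), (0.524, 10, 21), (0.528, 0, 22), (0.532, 0, 16), (0.536, 0, 20), (0.54, 0, 15), (0.544, 0, 22), (0.548, 0, 16), (0.6, 5, 11), (0.624, 3, 21)]
[0.52481214 0.05334941 0.18969758] [ 0.05  0.    1.99 -0.05  0.63  1.65]
{'xy': [198.1, 196.3], 'score': 0.83}
{'xy': [285.3, 203.9], 'score': 0.63}
{'xy': [489.9, 162.3], 'score': 0.56}
```

View pics/w2.png

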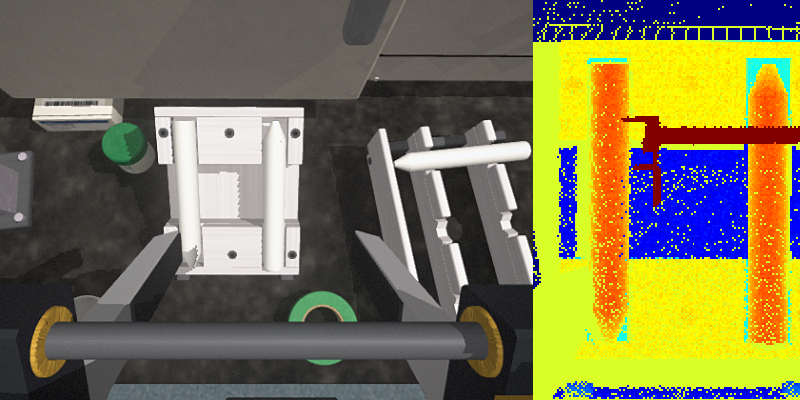

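The mould view shows both rods. The left one at (188,195) tapers at its lower end (190,265), and the right one at (273,195) tapers at its upper end (273,125). The jar is at (125,145) and the tape at (322,325).

```bash
python3 - <<'E'
from h import *
Q=np.load("pics/q2.npy")
for y0,n in((.04,"L"),(-.04,"R")):
    m=(abs(Q[:,1]-y0)<.02)&(Q[:,2]>.003)&(Q[:,2]<.016)&(abs(Q[:,0])<.1);A=Q[m]
    # rod crown points only
    B=A[(A[:,2]>.0045)]
    print(n,"x ext",np.percentile(B[:,0],[1,99]).round(4),"ztop",np.percentile(A[:,2],[50,90,98]).round(4))
    for a,b in((-.05,-.03),(-.03,0),(0,.03),(.03,.045)):
        k=(B[:,0]>a)&(B[:,0]<b);print("  ",a,(np.percentile(B[k,1],[2,98]).mean()).round(4),np.percentile(B[k,2],95).round(4),k.sum())
m=(abs(Q[:,0])<.12)&(abs(Q[:,1])<.1)&(Q[:,2]>-.006)&(Q[:,2]<.003)
x=Q[m];print("face",np.percentile(x,[1,99],axis=0).round(3))
A=np.c_[x[:,:2],np.ones(len(x))];print(np.linalg.lstsq(A,x[:,2],rcond=None)[0])
# gauge from scene top
g=cv2.imread("pics/scene0.png")
for c in("scene","side"):
    P,C=cloud(c,cv2.imread(f"pics/{c}0.png"),np.load(f"pics/{c}0.npy"))
    k=(P[:,0]>.5)&(P[:,0]<.68)&(P[:,1]>.28)&(P[:,1]<.42)&(P[:,2]>.063)&(P[:,2]<.08)
    r=cv2.minAreaRect((P[k,:2]*1000).astype(np.float32));print(c,k.sum(),r,np.median(P[k,2]))
E
```

```text
L x ext [-0.0638  0.067 ] ztop [0.0086 0.0105 0.0112]
   -0.05 0.041 0.011 396
   -0.03 0.0415 0.0109 673
   0 0.0416 0.0109 714
   0.03 0.0414 0.0109 386
R x ext [-0.0702  0.0614] ztop [0.0085 0.0105 0.0112]
   -0.05 -0.0382 0.011 412
   -0.03 -0.0381 0.0111 664
   0 -0.0382 0.011 717
   0.03 -0.0381 0.0111 375
face [[-0.105 -0.088 -0.005]
 [ 0.079  0.065  0.003]]
[ 0.00174952 -0.00133743  0.00180017]
scene 288 ((600.103759765625, 360.2546081542969), (56.19926071166992, 64.00144958496094), 6.970416069030762) 0.06946863480174874
side 161 ((602.4710693359375, 358.9306335449219), (51.27111053466797, 70.06689453125), 4.631856441497803) 0.0684003625938578
```

```bash
cat >> h.py <<'E'
N=np.array([-.5,0,.8660254])
E
python3 - <<'E'
from h import *
c=np.array([.585,.0448,.0705]);R=Rt(180,-30)
a=plan(c+.045*N,R);a=plan(c-.017*N,R,start=a);a=plan(c+.05*N,R,start=a)
a=plan([.5,.29,.18],Rt(187),start=a)
E
```

```text
dist 0.0888 ang 0.61
[88.1  8.8  5.9] mm [ 0.33  0.45 -0.23] deg
dist 0.062 ang 0.0
[62. -0. -0.] mm [0. 0. 0.] deg
dist 0.067 ang 0.0
[-67.   0.   0.] mm [0. 0. 0.] deg
dist 0.261 ang 30.79
[ -43.7 -122.6    9.4] mm [ -3.42 -14.98  -0.92] deg
[ -38.7 -123.9   12.9] mm [ -3.42 -14.98  -0.92] deg
```

```bash

python3 -m jog '{"offset":[[0.03,0.003,0.002],[0.06,0.006,0.004],[0.088,0.0088,0.006],[0.088,0.0088,0.006]],"dr":[[0.3,0.4,-0.2],[0.3,0.4,-0.2],[0.3,0.4,-0.2],[0.3,0.4,-0.2]],"claw":[0.06,0.05,0.05,0.05]}'
python3 - <<'E'
from h import *
c=np.array([.585,.0448,.0705]);plan(c-.017*N,Rt(180,-30));print(state()["ft_force"])
E
```

```text
t: 4.08
ee_pos: [0.5628, 0.0426, 0.1057]
orientation: [2.709, 0.004, -1.577]
ft_force: [-1.4, 0.0, -0.2]
opening: 0.071
dist 0.0586 ang 0.58
[58.6 -2.3 -2.1] mm [ 0.4   0.42 -0.07] deg
[-1.37698054  0.02413438 -0.19485013]
```

```bash

python3 -m jog '{"offset":[[0.0,-0.002,-0.002],[0.02,-0.002,-0.002],[0.04,-0.002,-0.002],[0.056,-0.002,-0.002],[0.058,-0.002,-0.002]],"dr":[[0.2,0.4,0],[0.2,0.4,0],[0.2,0.4,0],[0.2,0.4,0],[0.2,0.4,0]],"claw":[0.05,0.05,0.05,0.05,0.05]}'
python3 -m jog '{"offset":[[0,0,0],[0,0,0],[0,0,0],[0,0,0],[0,0,0]],"dr":[[0,0,0],[0,0,0],[0,0,0],[0,0,0],[0,0,0]],"claw":[0.03,0.01,0.01,0.01,0.01]}'
python3 - <<'E'
from h import *
c=np.array([.585,.0448,.0705]);plan(c-.017*N,Rt(180,-30));s=state();print(s["ft_force"],s["opening"])
E
```

```text
t: 4.5
ee_pos: [0.5945, 0.0456, 0.0612]
orientation: [2.725, -0.0, -1.561]
ft_force: [0.2, -0.0, 0.5]
opening: 0.05
t: 4.92
ee_pos: [0.5942, 0.0457, 0.062]
orientation: [2.727, -0.001, -1.56]
ft_force: [-0.2, -1.7, -0.6]
opening: 0.0199
dist 0.0063 ang 0.46
[5.  0.9 3.7] mm [-0.01 -0.46 -0.05] deg
[-0.20256396 -1.71552336 -0.60136322] 0.019907876831737305
```

```bash

python3 -m jog '{"offset":[[-0.015,0,0],[-0.03,0,0],[-0.045,0,0],[-0.06,0,0],[-0.075,0,0]],"dr":[[0,0,0],[0,0,0],[0,0,0],[0,0,0],[0,0,0]],"claw":[0.01,0.01,0.01,0.01,0.01]}'
python3 - <<'E'
from h import *
s=state();print(s["ft_force"],s["opening"])
plan([.5,.29,.18],Rt(187))
E
```

```text
t: 5.33
ee_pos: [0.5555, 0.0457, 0.1265]
orientation: [2.726, -0.001, -1.562]
ft_force: [0.4, -0.0, -0.7]
opening: 0.0187
[ 0.42031597 -0.01970728 -0.745226  ] 0.01871500749689941
dist 0.2562 ang 31.17
[ -37.2 -122.1   10.4] mm [ -3.43 -15.17  -0.95] deg
[ -32.1 -123.4   12.3] mm [ -3.43 -15.17  -0.95] deg
```

```bash

python3 -m jog '{"offset":[[-0.012,-0.024,0.002],[-0.02,-0.049,0.004],[-0.027,-0.073,0.006],[-0.032,-0.098,0.008],[-0.037,-0.122,0.01]],"dr":[[-0.7,-3,-0.2],[-1.4,-6,-0.4],[-2.1,-9,-0.6],[-2.7,-12.1,-0.8],[-3.4,-15.2,-0.95]],"claw":[0.01,0.01,0.01,0.01,0.01]}'
python3 -m jog '{"offset":[[-0.007,-0.024,0.002],[-0.013,-0.049,0.004],[-0.02,-0.073,0.007],[-0.026,-0.098,0.01],[-0.032,-0.123,0.012]],"dr":[[-0.7,-3,-0.2],[-1.4,-6,-0.4],[-2.1,-9,-0.6],[-2.7,-12.1,-0.8],[-3.4,-15.2,-0.95]],"claw":[0.01,0.01,0.01,0.01,0.01]}'
python3 -m jog '{"offset":[[0,0,0],[0,0,0]],"dr":[[0,0,0],[0,0,0]],"claw":[0.01,0.01]}'
cat >> h.py <<'E'
def rodheld(p,d):
    """rod in tool frame: points near the hold region, x in tool"""
    i=camera_info("wrist");P,C=cloud("wrist",p,d,dict(orientation=[0,0,0],ee_pos=[0,0,0]))
    k=(abs(P[:,1])<.011)&(abs(P[:,2])<.095)&(P[:,0]>-.045)&(P[:,0]<.01);A=P[k]
    for a in np.arange(-.09,.09,.01):
        m=(A[:,2]>a)&(A[:,2]<a+.01)
        if m.sum()>4:print(" z %.2f n %d xtop %.4f ymid %.4f w %.4f"%(a,m.sum(),np.percentile(A[m,0],5),np.percentile(A[m,1],[2,98]).mean(),np.ptp(np.percentile(A[m,1],[2,98]))))
    print("z ends",np.percentile(A[:,2],[.5,99.5]).round(4))
E
python3 - <<'E'
from h import *
s=state();p,d=camera("wrist");print(s["ee_pos"],s["q"].round(2),s["opening"])
np.savez("pics/w3.npz",p=p,d=d,pos=s["ee_pos"],o=s["orientation"])
cv2.imwrite("pics/w3.png",p);rodheld(p,d)
P,C=cloud("wrist",p,d,s)
k=(P[:,0]>.53)&(P[:,0]<.68)&(P[:,1]>.30)&(P[:,1]<.42)&(P[:,2]>.066)&(P[:,2]<.074)
r=cv2.minAreaRect((P[k,:2]*1000).astype(np.float32));print(k.sum(),r,np.median(P[k,2]))
np.save("pics/g3.npy",P[k])
E
```

```text
t: 5.75
ee_pos: [0.5283, 0.1689, 0.1535]
orientation: [2.459, 0.067, -1.884]
ft_force: [-0.5, 0.5, -1.1]
opening: 0.0192
t: 6.17
ee_pos: [0.5008, 0.2907, 0.18]
orientation: [2.155, 0.132, -2.162]
ft_force: [0.1, -0.7, -0.4]
opening: 0.0191
t: 6.33
ee_pos: [0.5014, 0.2902, 0.1791]
orientation: [2.157, 0.133, -2.159]
ft_force: [-0.0, -0.9, -0.5]
opening: 0.0189
[0.50137835 0.29020117 0.1790828 ] [0.46 0.39 1.47 0.   1.29 1.91] 0.01887735792804922
 z -0.07 n 238 xtop -0.0171 ymid 0.0005 w 0.0085
 z -0.06 n 801 xtop -0.0210 ymid 0.0005 w 0.0158
 z -0.05 n 960 xtop -0.0224 ymid 0.0005 w 0.0187
 z -0.04 n 900 xtop -0.0222 ymid 0.0005 w 0.0188
 z -0.03 n 860 xtop -0.0221 ymid 0.0005 w 0.0190
 z -0.02 n 822 xtop -0.0218 ymid 0.0004 w 0.0187
 z -0.01 n 1157 xtop -0.0405 ymid -0.0000 w 0.0214
 z -0.00 n 859 xtop -0.0338 ymid 0.0004 w 0.0191
 z 0.01 n 721 xtop -0.0214 ymid 0.0003 w 0.0188
 z 0.02 n 664 xtop -0.0212 ymid 0.0004 w 0.0187
 z 0.03 n 368 xtop -0.0209 ymid 0.0004 w 0.0191
 z 0.05 n 67 xtop -0.0206 ymid 0.0004 w 0.0116
 z 0.06 n 550 xtop -0.0204 ymid 0.0004 w 0.0178
 z 0.07 n 264 xtop -0.0203 ymid 0.0004 w 0.0190
z ends [-0.064   0.0741]
6075 ((601.1207885742188, 359.51080322265625), (47.98576736450195, 64.58258056640625), 6.918976783752441) 0.0700422061961626
```

View pics/w3.png

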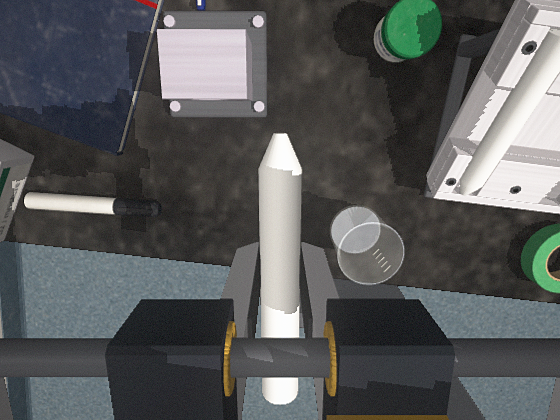

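The picture shows the rod held straight with its chamfered tip at (281,135), towards the gauge at (205,65), whose yaw is about 7°. The beaker at (365,245), jar at (408,30) and marker at (95,203) are all clear of the path.

```bash
python3 - <<'E'
from h import *
R=Rt(186.9)
a=plan([.4875,.3457,.10],R);a=plan([.4875,.3457,.0325],R,start=a)
E
```

```text
dist 0.098 ang 0.08
[ 78.9 -57.6   6.9] mm [ 0.06  0.04 -0.  ] deg
dist 0.0675 ang 0.0
[67.5  0.  -0. ] mm [0. 0. 0.] deg
```

```bash

python3 -m jog '{"offset":[[0.026,-0.019,0.002],[0.052,-0.038,0.005],[0.079,-0.0576,0.007],[0.112,-0.0576,0.007],[0.1464,-0.0576,0.007]],"dr":[[0,0,0],[0,0,0],[0,0,0],[0,0,0],[0,0,0]],"claw":[0.01,0.01,0.01,0.01,0.01]}'
python3 -m jog '{"offset":[[0,0,0],[0,0,0],[0,0,0]],"dr":[[0,0,0],[0,0,0],[0,0,0]],"claw":[0.01,0.01,0.01]}'
python3 - <<'E'
from h import *
s=state();print(s["ft_force"]);plan([.4875,.3457,.0325],Rt(186.9))
E
```

```text
t: 6.8
ee_pos: [0.4873, 0.3457, 0.0321]
orientation: [2.16, 0.132, -2.158]
ft_force: [0.6, -0.0, -0.9]
opening: 0.0187
t: 7.05
ee_pos: [0.4885, 0.3458, 0.0351]
orientation: [2.162, 0.131, -2.159]
ft_force: [0.2, -0.4, -0.5]
opening: 0.0193
[ 0.23576631 -0.35816464 -0.51900713]
dist 0.0028 ang 0.12
[ 2.6 -0.1  1. ] mm [-0.02 -0.08  0.08] deg
```

```bash

python3 -m jog '{"offset":[[0.001,0,-0.01],[0.001,0,-0.02],[0.001,0,-0.03],[0.001,0,-0.036],[0.001,0,-0.036]],"dr":[[0,0,0],[0,0,0],[0,0,0],[0,0,0],[0,0,0]],"claw":[0.01,0.01,0.01,0.01,0.01]}'
python3 -m jog '{"offset":[[0,0,-0.002],[0,0,-0.004],[0,0,-0.006],[0,0,-0.008],[0,0,-0.01]],"dr":[[0,0,0],[0,0,0],[0,0,0],[0,0,0],[0,0,0]],"claw":[0.01,0.01,0.01,0.01,0.01]}'
python3 -c "
from plant import *
print(state()['ft_force'],state()['ee_pos'])"

```

```text
t: 7.47
ee_pos: [0.5249, 0.3503, 0.034]
orientation: [2.163, 0.132, -2.158]
ft_force: [-0.1, -0.0, -0.4]
opening: 0.019
t: 7.88
ee_pos: [0.5332, 0.3515, 0.0319]
orientation: [2.158, 0.131, -2.16]
ft_force: [0.5, -0.6, -1.2]
opening: 0.019
[ 0.45545696 -0.55803702 -1.18375985] [0.53320103 0.35153401 0.03190986]
```

```bash

python3 -m jog '{"offset":[[0,0,-0.0015],[0,0,-0.003],[0,0,-0.0045],[0,0,-0.006],[0,0,-0.0075]],"dr":[[0,0,0],[0,0,0],[0,0,0],[0,0,0],[0,0,0]],"claw":[0.01,0.01,0.01,0.01,0.01]}'
python3 -m jog '{"offset":[[0,0,-0.001],[0,0,-0.002],[0,0,-0.002]],"dr":[[0,0,0],[0,0,0],[0,0,0]],"claw":[0.01,0.01,0.01]}'

```

```text
t: 8.3
ee_pos: [0.5406, 0.3524, 0.0318]
orientation: [2.158, 0.131, -2.16]
ft_force: [-1.2, 0.5, 0.0]
opening: 0.0191
t: 8.55
ee_pos: [0.5424, 0.3526, 0.0318]
orientation: [2.157, 0.131, -2.161]
ft_force: [-3.2, 0.7, 0.9]
opening: 0.0194
```

```bash

python3 -m jog '{"offset":[[0,0,-0.001],[0,0,-0.002],[0,0,-0.002],[0,0,-0.002]],"dr":[[0,0,0],[0,0,0],[0,0,0],[0,0,0]],"claw":[0.01,0.01,0.01,0.01]}'
python3 - <<'E'
from h import *
s=state();print(s["ft_force"])
dirv=np.array([.9927,.1205,0]);print("tip depth",(s["ee_pos"]-[.5773,.3566,0])@dirv+.0655)
E
```

```text
t: 8.88
ee_pos: [0.5431, 0.3527, 0.0313]
orientation: [2.154, 0.13, -2.163]
ft_force: [-10.9, -1.6, 2.0]
opening: 0.0191
[-10.91240679  -1.6484062    2.03660809]
tip depth 0.031046103116219227
```

The rod stopped at about 31 mm in, where a square end would stop at 18 mm. So this end, the one that was up-slope in the mould, is the chamfered one. I'll withdraw and take the rod to rack_mid.

```bash

python3 -m jog '{"offset":[[0,0,0.01],[0,0,0.03],[0,0,0.055],[0,0,0.075],[-0.03,0,0.085]],"dr":[[0,0,0],[0,0,0],[0,0,0],[0,0,0],[0,0,0]],"claw":[0.01,0.01,0.01,0.01,0.01]}'
python3 -m jog '{"offset":[[-0.035,0,0],[-0.07,0,0],[-0.1,0,0],[-0.13,0,0],[-0.13,0,0]],"dr":[[0,0,0],[0,0,0],[0,0,0],[0,0,0],[0,0,0]],"claw":[0.01,0.01,0.01,0.01,0.01]}'
python3 - <<'E'
from h import *
a=plan([.5608,-.157,.16],Rt(276.5))
E
```

```text
t: 9.3
ee_pos: [0.4562, 0.3408, 0.0573]
orientation: [2.148, 0.127, -2.166]
ft_force: [-0.5, 0.7, -0.4]
opening: 0.0194
t: 9.72
ee_pos: [0.4622, 0.3436, 0.1983]
orientation: [2.17, 0.136, -2.153]
ft_force: [-0.8, 0.8, 0.0]
opening: 0.0187
dist 0.5117 ang 89.57
[ 12.1 169.7 -12.4] mm [-29.86  -0.19  -0.05] deg
[ 12.1 153.4  73.7] mm [-29.86  -0.19  -0.05] deg
[ 12.3  96.3 140.2] mm [-29.86  -0.19  -0.05] deg
```

```bash

python3 -m jog '{"offset":[[0,0.034,-0.003],[0,0.068,-0.005],[0,0.102,-0.008],[0,0.136,-0.01],[0,0.17,-0.012]],"dr":[[-6,0,0],[-12,0,0],[-18,0,0],[-24,0,0],[-29.9,0,0]],"claw":[0.01,0.01,0.01,0.01,0.01]}'
python3 -m jog '{"offset":[[0.003,0.031,0.015],[0.005,0.062,0.03],[0.007,0.092,0.045],[0.01,0.123,0.06],[0.012,0.153,0.074]],"dr":[[-6,0,0],[-12,0,0],[-18,0,0],[-24,0,0],[-29.9,0,0]],"claw":[0.01,0.01,0.01,0.01,0.01]}'
python3 -m jog '{"offset":[[0.005,0.02,0.028],[0.01,0.039,0.056],[0.014,0.058,0.084],[0.019,0.077,0.112],[0.024,0.096,0.14]],"dr":[[-6,0,0],[-12,0,0],[-18,0,0],[-24,0,0],[-29.9,0,0]],"claw":[0.01,0.01,0.01,0.01,0.01]}'
python3 -m jog '{"offset":[[0,0,0],[0,0,0],[0,0,0]],"dr":[[0,0,0],[0,0,0],[0,0,0]],"claw":[0.01,0.01,0.01]}'
python3 - <<'E'
from h import *
s=state();p,d=camera("wrist");print(s["ee_pos"],s["q"].round(2),s["opening"])
rodheld(p,d)
P,C=cloud("wrist",p,d,s)
Ri=Rot.from_euler("z",6.5,degrees=True).as_matrix();U=P@Ri
for v0 in(-.2585,-.1905):
    m=(abs(U[:,1]-v0)<.003)&(U[:,0]>.42)&(U[:,0]<.66)&(U[:,2]<.05)&(U[:,2]>.02);x=U[m]
    h,e=np.histogram(x[:,0],np.arange(.42,.66,.003),weights=(x[:,2]<.043).astype(float))
    print([(round(float(a),3),int(b)) for a,b in zip(e,h) if b>2])
T=U[(U[:,2]>.043)&(U[:,2]<.049)&(U[:,0]>.42)&(U[:,0]<.65)]
h,e=np.histogram(T[:,1],np.arange(-.28,-.16,.002));print([(round(float(a),3),int(b)) for a,b in zip(e,h) if b>20])
plan([.5608,-.157,.16],Rt(276.5))
cv2.imwrite("pics/w4.png",p)
E
```

```text
t: 10.13
ee_pos: [0.4928, 0.1736, 0.1914]
orientation: [1.848, 0.622, -1.85]
ft_force: [-0.4, 0.6, 0.0]
opening: 0.0188
t: 10.55
ee_pos: [0.5252, 0.0065, 0.1791]
orientation: [1.498, 0.993, -1.499]
ft_force: [0.4, -0.5, -0.0]
opening: 0.0191
t: 10.97
ee_pos: [0.5581, -0.16, 0.1549]
orientation: [1.119, 1.265, -1.12]
ft_force: [0.8, -0.1, -0.8]
opening: 0.0191
t: 11.22
ee_pos: [0.5579, -0.1578, 0.1552]
orientation: [1.124, 1.262, -1.125]
ft_force: [-0.7, 0.9, -0.5]
opening: 0.0188
[ 0.55793233 -0.15784568  0.15521485] [-0.34  0.41  1.49 -0.    1.24 -0.45] 0.018841484804368185
 z -0.07 n 240 xtop -0.0178 ymid -0.0008 w 0.0087
 z -0.06 n 814 xtop -0.0213 ymid -0.0009 w 0.0159
 z -0.05 n 971 xtop -0.0225 ymid -0.0009 w 0.0187
 z -0.04 n 896 xtop -0.0223 ymid -0.0009 w 0.0188
 z -0.03 n 866 xtop -0.0222 ymid -0.0008 w 0.0191
 z -0.02 n 822 xtop -0.0218 ymid -0.0009 w 0.0187
 z -0.01 n 1150 xtop -0.0401 ymid 0.0000 w 0.0214
 z -0.00 n 865 xtop -0.0344 ymid -0.0009 w 0.0191
 z 0.01 n 711 xtop -0.0212 ymid -0.0011 w 0.0189
 z 0.02 n 665 xtop -0.0209 ymid -0.0009 w 0.0187
 z 0.03 n 361 xtop -
[... 702 characters left out ...]
252, 28), (-0.25, 29), (-0.248, 36), (-0.246, 31), (-0.244, 29), (-0.242, 29), (-0.24, 30), (-0.238, 29), (-0.236, 35), (-0.234, 29), (-0.232, 32), (-0.23, 29), (-0.228, 31), (-0.226, 29), (-0.224, 32), (-0.222, 30), (-0.22, 33), (-0.218, 32), (-0.216, 33), (-0.214, 38), (-0.212, 33), (-0.21, 25), (-0.208, 31), (-0.206, 35), (-0.204, 31), (-0.202, 32), (-0.2, 31), (-0.198, 32), (-0.196, 318), (-0.194, 419), (-0.192, 482), (-0.19, 436), (-0.188, 531), (-0.186, 138), (-0.184, 32), (-0.182, 35), (-0.18, 35), (-0.178, 32), (-0.176, 41), (-0.174, 28), (-0.172, 39), (-0.17, 34), (-0.168, 35), (-0.166, 53), (-0.164, 45), (-0.162, 43)]
dist 0.0053 ang 0.11
[-4.5  2.8 -0.1] mm [ 0.09 -0.03  0.06] deg
```

```bash

python3 -m jog '{"offset":[[0.02,0.0035,0],[0.05,0.0035,0],[0.08,0.0035,0],[0.1,0.0035,0],[0.105,0.0035,0]],"dr":[[0,0,0],[0,0,0],[0,0,0],[0,0,0],[0,0,0]],"claw":[0.01,0.01,0.01,0.01,0.01]}'
python3 -m jog '{"offset":[[0.005,0,0],[0.01,0,0],[0.014,0,0],[0.018,0,0],[0.018,0,0]],"dr":[[0,0,0],[0,0,0],[0,0,0],[0,0,0],[0,0,0]],"claw":[0.01,0.01,0.01,0.01,0.01]}'
python3 - <<'E'
from h import *
s=state();print(s["ft_force"]);plan([.5611,-.157,.029],Rt(276.5))
E
```

```text
t: 11.68
ee_pos: [0.56, -0.156, 0.0475]
orientation: [1.122, 1.267, -1.126]
ft_force: [-0.0, 0.0, -1.1]
opening: 0.0195
t: 12.1
ee_pos: [0.5615, -0.1576, 0.0326]
orientation: [1.123, 1.262, -1.124]
ft_force: [0.2, 0.0, -2.0]
opening: 0.0192
[ 0.16475736  0.02764786 -1.98209262]
dist 0.0037 ang 0.14
[ 3.6 -0.3 -0.7] mm [ 0.13 -0.02  0.05] deg
```

```bash

python3 -m jog '{"offset":[[0.002,0,0],[0.004,0,0],[0.004,0,0]],"dr":[[0,0,0],[0,0,0],[0,0,0]],"claw":[0.01,0.01,0.01]}'
python3 -m jog '{"offset":[[0,0,0],[0,0,0],[0,0,0],[0,0,0]],"dr":[[0,0,0],[0,0,0],[0,0,0],[0,0,0]],"claw":[0.025,0.03,0.045,0.045]}'
python3 -m jog '{"offset":[[-0.03,0,0],[-0.06,0,0],[-0.1,0,0],[-0.14,0,0],[-0.18,0,0]],"dr":[[0,0,0],[0,0,0],[0,0,0],[0,0,0],[0,0,0]],"claw":[0.045,0.045,0.045,0.05,0.05]}'
python3 - <<'E'
from h import *
s=state();p,d=camera("wrist");print(s["ee_pos"])
cv2.imwrite("pics/w5.png",p)
c=np.array([.5845,.1245,.0705])
a=plan(c+.045*N,Rt(0,30))
E
```

```text
t: 12.35
ee_pos: [0.5621, -0.1578, 0.0292]
orientation: [1.124, 1.261, -1.123]
ft_force: [2.4, 0.5, 0.7]
opening: 0.0187
t: 12.68
ee_pos: [0.5613, -0.1577, 0.0286]
orientation: [1.123, 1.263, -1.124]
ft_force: [0.5, -0.5, -0.3]
opening: 0.0399
t: 13.1
ee_pos: [0.5611, -0.1576, 0.2106]
orientation: [1.123, 1.263, -1.124]
ft_force: [0.2, -0.2, -0.1]
opening: 0.0498
[ 0.56114845 -0.15759555  0.21055219]
dist 0.3035 ang 87.47
[ 36.3  10.1 -93.9] mm [-27.11  -7.97   7.18] deg
[ 27.4  49.  -84.1] mm [-27.11  -7.97   7.18] deg
[ 25.6  79.7 -56.8] mm [-27.11  -7.97   7.18] deg
```

View pics/w5.png

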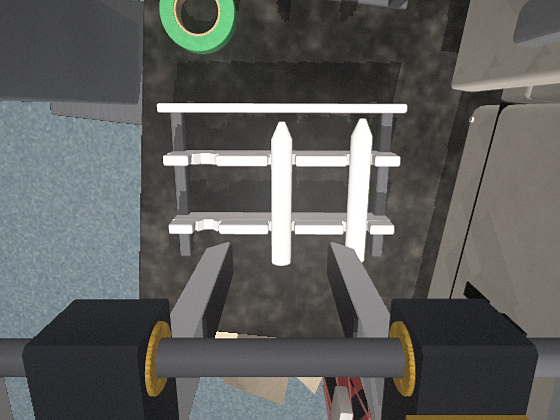

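The picture shows rod one seated in the middle notches, at (281,195), with its tapered tip at (281,125) towards the stop plate at (282,107). rod_3 at (358,190) is undisturbed. Next is the left rod, which I'll grasp the other way round.

```bash

python3 -m jog '{"offset":[[0.005,0.002,-0.019],[0.01,0.004,-0.038],[0.015,0.006,-0.056],[0.02,0.008,-0.075],[0.024,0.01,-0.094]],"dr":[[-5.4,-1.6,1.4],[-10.8,-3.2,2.9],[-16.3,-4.8,4.3],[-21.7,-6.4,5.7],[-27.1,-8,7.2]],"claw":[0.05,0.05,0.05,0.05,0.05]}'
python3 -m jog '{"offset":[[0.005,0.01,-0.017],[0.011,0.02,-0.034],[0.016,0.029,-0.05],[0.022,0.039,-0.067],[0.027,0.049,-0.084]],"dr":[[-5.4,-1.6,1.4],[-10.8,-3.2,2.9],[-16.3,-4.8,4.3],[-21.7,-6.4,5.7],[-27.1,-8,7.2]],"claw":[0.05,0.05,0.05,0.05,0.05]}'
python3 -m jog '{"offset":[[0.004,0.016,-0.011],[0.009,0.032,-0.023],[0.014,0.048,-0.034],[0.018,0.064,-0.046],[0.022,0.08,-0.057]],"dr":[[-5.4,-1.6,1.4],[-10.8,-3.2,2.9],[-16.3,-4.8,4.3],[-21.7,-6.4,5.7],[-27.1,-8,7.2]],"claw":[0.05,0.05,0.05,0.05,0.05]}'
python3 -m jog '{"offset":[[0,0,0],[0,0,0],[0,0,0],[0,0,0]],"dr":[[0,0,0],[0,0,0],[0,0,0],[0,0,0]],"claw":[0.05,0.05,0.05,0.05]}'
python3 - <<'E'
from h import *
c=np.array([.5833,.1245,.0696])
plan(c-.018*N,Rt(0,30));print(state()["q"].round(2))
s=state();p,d=camera("wrist");P,C=cloud("wrist",p,d,s);Rf=Rot.from_euler("y",-30,degrees=True).as_matrix()
Q=(P-[.586,.083,.07])@Rf
B=Q[(abs(Q[:,1]-.0415)<.013)&(Q[:,2]>.0045)&(Q[:,2]<.016)&(abs(Q[:,0])<.09)]
print("x ext",np.percentile(B[:,0],[1,99]).round(4),"y",np.percentile(B[:,1],[2,98]).mean(),"z",np.percentile(B[:,2],95))
E
```

```text
t: 13.57
ee_pos: [0.5604, -0.0623, 0.1842]
orientation: [0.739, 1.244, -0.738]
ft_force: [1.0, 0.3, 0.2]
opening: 0.0499
t: 13.98
ee_pos: [0.5595, 0.0321, 0.1483]
orientation: [0.366, 1.173, -0.363]
ft_force: [1.2, -0.1, -0.2]
opening: 0.05
t: 14.4
ee_pos: [0.5573, 0.1273, 0.1154]
orientation: [-0.001, 1.054, 0.005]
ft_force: [0.1, -1.5, -0.1]
opening: 0.0502
t: 14.73
ee_pos: [0.5582, 0.1254, 0.1164]
orientation: [0.005, 1.055, -0.001]
ft_force: [-0.4, -0.0, -0.7]
opening: 0.0501
dist 0.0711 ang 0.55
[71.1 -1.1 -1. ] mm [-0.27 -0.47 -0.1 ] deg
[ 0.2   0.22  1.94 -0.21  0.48 -1.2 ]
x ext [-0.0658  0.0662] y 0.04153300882370277 z 0.010751736457785857
```

```bash

python3 -m jog '{"offset":[[0.02,-0.001,-0.001],[0.035,-0.001,-0.001],[0.05,-0.001,-0.001],[0.063,-0.001,-0.001],[0.071,-0.001,-0.001]],"dr":[[-0.2,-0.4,0],[-0.2,-0.4,0],[-0.2,-0.4,0],[-0.2,-0.4,0],[-0.2,-0.4,0]],"claw":[0.05,0.05,0.05,0.05,0.05]}'
python3 -m jog '{"offset":[[0,0,0],[0,0,0],[0,0,0],[0,0,0],[0,0,0]],"dr":[[0,0,0],[0,0,0],[0,0,0],[0,0,0],[0,0,0]],"claw":[0.05,0.03,0.01,0.01,0.01]}'
python3 - <<'E'
from h import *
c=np.array([.5833,.1245,.0696])
print(state()["ft_force"]);plan(c-.018*N,Rt(0,30))
E
```

```text
t: 15.2
ee_pos: [0.5923, 0.1247, 0.0527]
orientation: [0.001, 1.05, 0.001]
ft_force: [-0.2, 0.8, 0.1]
opening: 0.0499
t: 15.62
ee_pos: [0.5919, 0.1255, 0.0544]
orientation: [0.0, 1.048, 0.003]
ft_force: [0.2, 0.4, 0.5]
opening: 0.0267
[0.23697037 0.43131143 0.54106757]
dist 0.0011 ang 0.18
[ 0.5 -1.   0.2] mm [ 0.08 -0.03 -0.15] deg
```

```bash

python3 -m jog '{"offset":[[0,0,0],[0,0,0],[0,0,0]],"dr":[[0,0,0],[0,0,0],[0,0,0]],"claw":[0.01,0.01,0.01]}'
python3 -m jog '{"offset":[[-0.015,0,0],[-0.03,0,0],[-0.045,0,0],[-0.065,0,0],[-0.09,0,0]],"dr":[[0,0,0],[0,0,0],[0,0,0],[0,0,0],[0,0,0]],"claw":[0.01,0.01,0.01,0.01,0.01]}'
python3 - <<'E'
from h import *
print(state()["ft_force"]);plan([.48,.3457,.16],Rt(6.9))
E
```

```text
t: 15.87
ee_pos: [0.5919, 0.1255, 0.0541]
orientation: [0.0, 1.048, 0.003]
ft_force: [-3.3, 1.1, 5.2]
opening: 0.019
t: 16.28
ee_pos: [0.546, 0.125, 0.1312]
orientation: [-0.0, 1.051, 0.003]
ft_force: [0.1, 0.3, -1.3]
opening: 0.0192
[ 0.07918171  0.30474384 -1.30386699]
dist 0.2321 ang 30.53
[-28.7 110.4 -21.3] mm [-3.31 14.88  0.85] deg
[-21.4 112.  -21.4] mm [-3.31 14.88  0.85] deg
```

```bash

python3 -m jog '{"offset":[[-0.006,0.022,-0.004],[-0.012,0.044,-0.009],[-0.018,0.066,-0.013],[-0.023,0.088,-0.017],[-0.029,0.11,-0.021]],"dr":[[-0.7,3,0.2],[-1.3,6,0.3],[-2,9,0.5],[-2.6,12,0.7],[-3.3,14.9,0.85]],"claw":[0.01,0.01,0.01,0.01,0.01]}'
python3 -m jog '{"offset":[[-0.004,0.022,-0.004],[-0.009,0.044,-0.009],[-0.013,0.067,-0.013],[-0.017,0.09,-0.017],[-0.021,0.112,-0.021]],"dr":[[-0.7,3,0.2],[-1.3,6,0.3],[-2,9,0.5],[-2.6,12,0.7],[-3.3,14.9,0.85]],"claw":[0.01,0.01,0.01,0.01,0.01]}'
python3 -m jog '{"offset":[[0,0,0],[0,0,0],[0,0,0]],"dr":[[0,0,0],[0,0,0],[0,0,0]],"claw":[0.01,0.01,0.01]}'
python3 - <<'E'
from h import *
s=state();p,d=camera("wrist");print(s["ee_pos"],s["q"].round(2),s["opening"])
rodheld(p,d);plan([.48,.3457,.16],Rt(6.9))
E
```

```text
t: 16.7
ee_pos: [0.5134, 0.2361, 0.1466]
orientation: [-0.046, 1.311, 0.048]
ft_force: [0.8, -1.3, -0.1]
opening: 0.0192
t: 17.12
ee_pos: [0.4809, 0.3465, 0.1606]
orientation: [-0.095, 1.57, 0.095]
ft_force: [-0.7, -0.1, -0.7]
opening: 0.0189
t: 17.37
ee_pos: [0.4813, 0.3449, 0.16]
orientation: [-0.094, 1.567, 0.094]
ft_force: [-0.7, 0.2, -0.9]
opening: 0.0192
[0.48133939 0.34487952 0.16001427] [ 0.56  0.43  1.45 -0.    1.26 -1.13] 0.019236192469708566
 z -0.07 n 514 xtop -0.0223 ymid -0.0005 w 0.0113
 z -0.06 n 993 xtop -0.0260 ymid -0.0006 w 0.0180
 z -0.05 n 997 xtop -0.0264 ymid -0.0005 w 0.0187
 z -0.04 n 954 xtop -0.0266 ymid -0.0005 w 0.0189
 z -0.03 n 905 xtop -0.0267 ymid -0.0007 w 0.0188
 z -0.02 n 920 xtop -0.0271 ymid 0.0004 w 0.0205
 z -0.01 n 1129 xtop -0.0402 ymid -0.0002 w 0.0210
 z -0.00 n 883 xtop -0.0333 ymid -0.0007 w 0.0191
 z 0.01 n 764 xtop -0.0273 ymid -0.0007 w 0.0188
 z 0.02 n 660 xtop -0.0274 ymid -0.0008 w 0.0190
 z 0.03 n 28 xtop -0.0227 ymid -0.0007 w 0.0196
 z 0.04 n 8 xtop -0.0286 ymid -0.0008 w 0.0033
 z 0.05 n 553 xtop -0.0280 ymid -0.0008 w 0.0179
 z 0.06 n 610 xtop -0.0281 ymid -0.0010 w 0.0186
 z 0.07 n 47 xtop -0.0276 ymid -0.0005 w 0.0178
z ends [-0.0678  0.0699]
dist 0.0017 ang 0.1
[ 0.2  1.2 -1.3] mm [-0.05  0.09  0.01] deg
```

```bash

python3 -m jog '{"offset":[[0.035,0.001,0.001],[0.07,0.001,0.001],[0.1,0.001,0.001],[0.125,0.001,0.001],[0.132,0.001,0.001]],"dr":[[0,0,0],[0,0,0],[0,0,0],[0,0,0],[0,0,0]],"claw":[0.01,0.01,0.01,0.01,0.01]}'
python3 -m jog '{"offset":[[0,0,0],[0,0,0.01],[0,0,0.02],[0,0,0.03],[0,0,0.034]],"dr":[[0,0,0],[0,0,0],[0,0,0],[0,0,0],[0,0,0]],"claw":[0.01,0.01,0.01,0.01,0.01]}'
python3 -m jog '{"offset":[[0,0,0.002],[0,0,0.004],[0,0,0.006],[0,0,0.006],[0,0,0.006]],"dr":[[0,0,0],[0,0,0],[0,0,0],[0,0,0],[0,0,0]],"claw":[0.01,0.01,0.01,0.01,0.01]}'
cat >> h.py <<'E'
def depth(tip):
    s=state();print(s["ft_force"],"tip depth",(s["ee_pos"]-[.5773,.3566,0])@np.array([.9927,.1205,0])+tip)
E
python3 -c "
from h import *
depth(.0705)"
```

```text
t: 17.83
ee_pos: [0.4809, 0.3447, 0.0247]
orientation: [-0.095, 1.572, 0.092]
ft_force: [-1.2, -0.1, -2.5]
opening: 0.019
t: 18.25
ee_pos: [0.5182, 0.3509, 0.031]
orientation: [-0.092, 1.564, 0.095]
ft_force: [-0.3, -0.1, -1.3]
opening: 0.0188
t: 18.67
ee_pos: [0.5221, 0.3514, 0.0287]
orientation: [-0.094, 1.567, 0.095]
ft_force: [-0.1, 0.1, -1.2]
opening: 0.0194
[-0.07972592  0.12709552 -1.16881746] tip depth 0.015035481135376283
```

```bash

python3 -m jog '{"offset":[[0,0,0.001],[0,0,0.002],[0,0,0.003],[0,0,0.004],[0,0,0.005]],"dr":[[0,0,0],[0,0,0],[0,0,0],[0,0,0],[0,0,0]],"claw":[0.01,0.01,0.01,0.01,0.01]}'
python3 -m jog '{"offset":[[0,0,0.0005],[0,0,0.001],[0,0,0.001]],"dr":[[0,0,0],[0,0,0],[0,0,0]],"claw":[0.01,0.01,0.01]}'
python3 -c "
from h import *
depth(.0705)"
```

```text
t: 19.08
ee_pos: [0.5248, 0.3516, 0.0275]
orientation: [-0.096, 1.573, 0.093]
ft_force: [-18.1, -3.9, 1.2]
opening: 0.0188
t: 19.33
ee_pos: [0.5248, 0.3516, 0.027]
orientation: [-0.097, 1.576, 0.093]
ft_force: [-20.2, -2.7, 0.9]
opening: 0.0191
[-20.20266075  -2.68108653   0.93448751] tip depth 0.017809032555664503
```

The end stopped at 17.8 mm with about 20 N on the wrist, so it is square and the other end is the chamfered one. I'll withdraw. Before placing, I'll check the height of the rack's side rail beside the near notch.

```bash

python3 -m jog '{"offset":[[0,0,-0.01],[0,0,-0.03],[0,0,-0.05],[-0.02,0,-0.07],[-0.055,0,-0.07]],"dr":[[0,0,0],[0,0,0],[0,0,0],[0,0,0],[0,0,0]],"claw":[0.01,0.01,0.01,0.01,0.01]}'
python3 -m jog '{"offset":[[-0.035,0,0],[-0.07,0,0],[-0.1,0,0],[-0.12,0,0],[-0.12,0,0]],"dr":[[0,0,0],[0,0,0],[0,0,0],[0,0,0],[0,0,0]],"claw":[0.01,0.01,0.01,0.01,0.01]}'
python3 - <<'E'
from h import *
f=np.load("pics/w1.npz");P,C=cloud("wrist",f["p"],f["d"],dict(ee_pos=f["pos"],orientation=f["o"]))
Ri=Rot.from_euler("z",6.5,degrees=True).as_matrix();U=P@Ri
for lo,hi in((.40,.5),(.6,.68)):
  m=(abs(U[:,1]+.2245)<.025)&(U[:,0]>lo)&(U[:,0]<hi)
  for a in np.arange(lo,hi,.005):
    k=m&(U[:,0]>=a)&(U[:,0]<a+.005)
    if k.sum()>3:print(round(a,3),round(a-.5395,3),k.sum(),np.percentile(U[k,2],[50,95]).round(4))
s=state();p,d=camera("wrist");rodheld(p,d)
plan([.4873,-.1695,.16],Rt(-83.5))
E
```

```text
t: 19.75
ee_pos: [0.4543, 0.3423, 0.0805]
orientation: [-0.098, 1.575, 0.092]
ft_force: [0.0, 0.3, -1.4]
opening: 0.0188
t: 20.17
ee_pos: [0.4597, 0.3445, 0.2084]
orientation: [-0.091, 1.561, 0.098]
ft_force: [0.3, 0.5, -0.3]
opening: 0.0191
0.4 -0.139 110 [0.     0.0011]
0.405 -0.134 108 [-0.0002  0.0013]
0.41 -0.129 100 [-0.0001  0.0011]
0.415 -0.124 76 [0.     0.0014]
0.42 -0.119 71 [-0.      0.0013]
0.425 -0.114 21 [0.0113 0.0126]
0.43 -0.109 67 [0.012  0.0131]
0.435 -0.104 148 [0.011  0.0128]
0.44 -0.099 162 [0.     0.0094]
0.445 -0.094 130 [-0.0001  0.0012]
0.45 -0.089 141 [-0.0001  0.0013]
0.455 -0.084 138 [-0.      0.0014]
0.46 -0.079 140 [0.    0.001]
0.465 -0.074 133 [0.0001 0.0012]
0.47 -0.069 130 [-0.0002  0.0012]
0.475 -0.064 121 [-0.      0.0013]
0.48 -0.059 121 [-0.0001  0.0009]
0.485 -0.054 125 [-0.      0.0015]
0.49 -0.049 121 [-0.      0.0011]
0.495 -0.044 122 [-0.0001  0.0012]
0.6 0.06 126 [-0.0001  0.0013]
0.605 0.066 360 [0.0438 0.0486]
0.61 0.07 212 [0.0492 0.0508]
0.615 0.076 180 [0.0494 0.0504]
0.62 0.081 128 [0.0468 0.0488]
0.63 0.091 55 [-0.      0.0013]
0.6
[... 517 characters left out ...]
 -0.0007 w 0.0187
 z -0.02 n 927 xtop -0.0271 ymid 0.0003 w 0.0210
 z -0.01 n 1124 xtop -0.0400 ymid -0.0002 w 0.0209
 z -0.00 n 886 xtop -0.0333 ymid -0.0007 w 0.0191
 z 0.01 n 754 xtop -0.0273 ymid -0.0007 w 0.0188
 z 0.02 n 669 xtop -0.0274 ymid -0.0007 w 0.0191
 z 0.03 n 27 xtop -0.0229 ymid -0.0007 w 0.0196
 z 0.04 n 5 xtop -0.0284 ymid -0.0010 w 0.0056
 z 0.05 n 556 xtop -0.0280 ymid -0.0008 w 0.0178
 z 0.06 n 618 xtop -0.0280 ymid -0.0010 w 0.0187
 z 0.07 n 36 xtop -0.0276 ymid -0.0006 w 0.0178
z ends [-0.0678  0.0698]
dist 0.5163 ang 90.39
[  14.7 -171.1  -11.2] mm [30.13  0.04 -0.11] deg
[  15.  -153.6   76.2] mm [30.13  0.04 -0.11] deg
[ 15.2 -94.6 143. ] mm [30.13  0.04 -0.11] deg
```

```bash

python3 -m jog '{"offset":[[0.002,-0.034,-0.002],[0.004,-0.068,-0.004],[0.007,-0.103,-0.007],[0.01,-0.137,-0.009],[0.012,-0.171,-0.011]],"dr":[[6,0,0],[12,0,0],[18,0,0],[24,0,0],[30.1,0,0]],"claw":[0.01,0.01,0.01,0.01,0.01]}'
python3 -m jog '{"offset":[[0.003,-0.031,0.015],[0.006,-0.061,0.03],[0.009,-0.092,0.046],[0.012,-0.123,0.061],[0.015,-0.154,0.076]],"dr":[[6,0,0],[12,0,0],[18,0,0],[24,0,0],[30.1,0,0]],"claw":[0.01,0.01,0.01,0.01,0.01]}'
python3 -m jog '{"offset":[[0.003,-0.019,0.029],[0.006,-0.038,0.057],[0.009,-0.057,0.086],[0.012,-0.076,0.114],[0.015,-0.095,0.143]],"dr":[[6,0,0],[12,0,0],[18,0,0],[24,0,0],[30.1,0,0]],"claw":[0.01,0.01,0.01,0.01,0.01]}'
python3 -m jog '{"offset":[[0,0,0],[0,0,0],[0,0,0]],"dr":[[0,0,0],[0,0,0],[0,0,0]],"claw":[0.01,0.01,0.01]}'
python3 - <<'E'
from h import *
s=state();print(s["ee_pos"],s["q"].round(2),s["ft_force"])
plan([.4873,-.1695,.16],Rt(-83.5))
E
```

```text
t: 20.63
ee_pos: [0.4671, 0.1709, 0.1894]
orientation: [0.321, 1.548, -0.322]
ft_force: [1.1, 0.3, -0.2]
opening: 0.019
t: 21.05
ee_pos: [0.4763, -0.0006, 0.1747]
orientation: [0.73, 1.446, -0.73]
ft_force: [1.6, 1.0, -1.8]
opening: 0.0186
t: 21.47
ee_pos: [0.4855, -0.1718, 0.1594]
orientation: [1.129, 1.261, -1.128]
ft_force: [0.4, 1.2, -0.9]
opening: 0.0192
t: 21.72
ee_pos: [0.4859, -0.1698, 0.1601]
orientation: [1.124, 1.263, -1.123]
ft_force: [0.1, 0.6, -1.0]
opening: 0.019
[ 0.48594537 -0.16978569  0.16013859] [-0.41  0.27  1.68  0.    1.2  -0.52] [ 0.05523622  0.57349055 -0.99002002]
dist 0.0014 ang 0.17
[ 0.1  1.4 -0.1] mm [ 0.15 -0.08  0.01] deg
```

```bash

python3 -m jog '{"offset":[[0.02,0.0012,0],[0.05,0.0012,0],[0.08,0.0012,0],[0.1,0.0012,0],[0.115,0.0012,0]],"dr":[[0,0,0],[0,0,0],[0,0,0],[0,0,0],[0,0,0]],"claw":[0.01,0.01,0.01,0.01,0.01]}'
python3 -m jog '{"offset":[[0.006,0,0],[0.012,0,0],[0.017,0,0],[0.02,0,0],[0.02,0,0]],"dr":[[0,0,0],[0,0,0],[0,0,0],[0,0,0],[0,0,0]],"claw":[0.01,0.01,0.01,0.01,0.01]}'
python3 - <<'E'
from h import *
s=state();print(s["ft_force"]);plan([.4873,-.1695,.0226],Rt(-83.5))
E
```

```text
t: 22.13
ee_pos: [0.4869, -0.1683, 0.044]
orientation: [1.123, 1.265, -1.122]
ft_force: [-0.7, 0.7, -0.9]
opening: 0.019
t: 22.55
ee_pos: [0.4879, -0.17, 0.0263]
orientation: [1.125, 1.261, -1.122]
ft_force: [-0.1, -0.5, -0.5]
opening: 0.0189
[-0.1270765  -0.5303829  -0.47446755]
dist 0.0038 ang 0.15
[ 3.7 -0.6 -0.6] mm [ 0.11 -0.01 -0.09] deg
```

```bash

python3 -m jog '{"offset":[[0.001,0,0],[0.0025,0,0],[0.003,0,0],[0.003,0,0]],"dr":[[0,0,0],[0,0,0],[0,0,0],[0,0,0]],"claw":[0.01,0.01,0.01,0.01]}'
python3 -m jog '{"offset":[[0,0,0],[0,0,0],[0,0,0],[0,0,0]],"dr":[[0,0,0],[0,0,0],[0,0,0],[0,0,0]],"claw":[0.025,0.03,0.045,0.045]}'
python3 -m jog '{"offset":[[-0.03,0,0],[-0.06,0,0],[-0.1,0,0],[-0.14,0,0],[-0.19,0,0]],"dr":[[0,0,0],[0,0,0],[0,0,0],[0,0,0],[0,0,0]],"claw":[0.045,0.045,0.045,0.05,0.05]}'
python3 -m jog '{"offset":[[0,0,0],[0,0,0],[0,0,0]],"dr":[[0,0,0],[0,0,0],[0,0,0]],"claw":[0.05,0.05,0.05]}'
python3 - <<'E'
from h import *
s=state();p,d=camera("wrist");print(s["ee_pos"])
cv2.imwrite("pics/w6.png",p)
P,C=cloud("wrist",p,d,s);U=P@Rot.from_euler("z",6.5,degrees=True).as_matrix()-[.5395,-.2245,0]
for u0 in(-.075,0,.075):
    B=U[(abs(U[:,0]-u0)<.018)&(abs(U[:,1])<.074)&(U[:,2]>.034)&(U[:,2]<.06)]
    k=abs(U[:,0]-u0)<.004
    L=U[k&(abs(U[:,1])<.077)&(U[:,2]>.03)&(U[:,2]<.06)]
    for v in(-.05,0,.05):
        m=abs(B[:,1]-v)<.008;print(u0,v,"u",(np.median(B[m&(B[:,2]>.046),0])-u0).round(4),"top",np.percentile(B[m,2],97).round(4))
    print("  ends",np.percentile(L[:,1],[.5,99.5]).round(4))
E
```

```text
t: 22.88
ee_pos: [0.4881, -0.1703, 0.0236]
orientation: [1.125, 1.26, -1.123]
ft_force: [0.4, -0.4, 0.3]
opening: 0.0191
t: 23.22
ee_pos: [0.4878, -0.1702, 0.0233]
orientation: [1.125, 1.261, -1.123]
ft_force: [-0.0, -0.4, 0.0]
opening: 0.0399
t: 23.63
ee_pos: [0.487, -0.17, 0.2066]
orientation: [1.125, 1.261, -1.123]
ft_force: [0.3, 0.1, -0.8]
opening: 0.0501
t: 23.88
ee_pos: [0.4873, -0.1701, 0.2043]
orientation: [1.125, 1.261, -1.123]
ft_force: [0.2, 0.4, 0.1]
opening: 0.0499
[ 0.48726276 -0.17012094  0.20426359]
-0.075 -0.05 u -0.0001 top 0.0508
-0.075 0 u -0.0001 top 0.0508
-0.075 0.05 u -0.0001 top 0.051
  ends [-0.0712  0.0671]
0 -0.05 u 0.0001 top 0.0509
0 0 u -0.0006 top 0.0507
0 0.05 u -0.0005 top 0.0507
  ends [-0.0625  0.0694]
0.075 -0.05 u -0.0014 top 0.0505
0.075 0 u -0.0013 top 0.0508
0.075 0.05 u -0.0013 top 0.0506
  ends [-0.0666  0.0718]
```

View pics/w6.png

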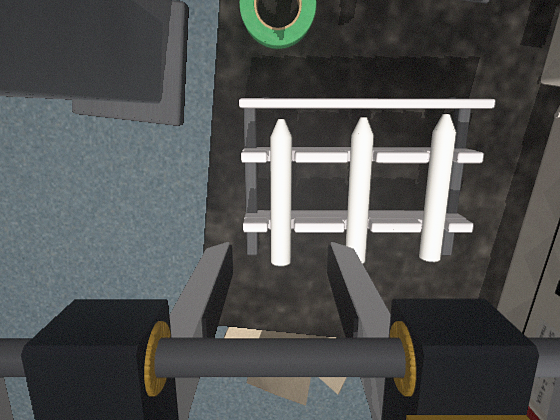

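The picture shows all three rods seated level, at (281,190), (362,185) and (440,185). Each taper points to the stop plate at row 103, all rod tops are at 51 mm, and the gripper is clear. I'm handing in.

```bash
python3 -c "
from plant import *
print(hand_in(),state()['t'])"
```

```text
the job is handed in; nothing more can be done
the job is handed in; nothing more can be done
```

Both white rods are racked with their chamfered ends towards the stop plate, and I handed the job in at about 24 s on the robot's clock.

| Rod (mould cavity) | End pushed into the gauge | Where it stopped | Meaning | Laid in |
|---|---|---|---|---|
| Right cavity, lifted first | up-slope end | about 31 mm in, 11 N | chamfered | middle notches |
| Left cavity | up-slope end | 17.8 mm in, 20 N | square, so its other end is chamfered | near notches |

- **Final check:** the last wrist picture and depth data show all three rods level (tops at 51 mm). The two I placed are within 1 mm of the notch centres and within about 2–4 mm of centre along the notches. All three tapers point to the stop plate. rod_3 reads 1.3 mm off the notch centre I estimated; I did not touch it.
- **Disagreements:** the first rod stopped about 2 mm deeper than the nominal 29 mm, within camera error. My push on the second rod reached about 20 N, firmer than I intended, but the rod did not shift in the grip.
- **Slip:** my first move was typed in millimetres instead of metres. The per-row limit clipped it along the intended direction and nothing was touched.
- **Not checked:** I did not take a separate final picture of the things standing about. No unexpected contact force showed in any reading.

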